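# Close down the inspection bench: nest the parts cups, dim the ring light

## Task

Inspection is over, so close down the bench: nest the three steel parts cups upright inside one another in size order, the medium one in the large one and the small one in the medium one, each fully home, with the large cup standing on the table, and turn the ring light off by turning the dimmer knob on the sloping control box fully anticlockwise to its end stop. Leave the parts tray, the bottle and the tape reel where they are.

Things in the scene. Friction and masses are not known exactly. Their poses are not given: they have to be found in the camera images.
- cup_large: large steel parts cup, round, open, tapered: 120 mm across the rim, 108 mm across the foot, 66 mm high, wall 4 mm, floor 6 mm thick, about 300 g. A flat grip tab stands on its rim: 10 mm thick, 14 mm wide (radially), rising 47 mm above the rim, leaning 20 degrees outward. Origin: centre of the underside; z up; x from the axis toward the tab, y across the tab's thickness
- cup_medium: medium steel parts cup, round, open, tapered: 92 mm across the rim, 80 mm across the foot, 63 mm high, wall 4 mm, floor 6 mm thick, about 170 g. A flat grip tab stands on its rim: 10 mm thick, 14 mm wide (radially), rising 47 mm above the rim, leaning 20 degrees outward. Origin: centre of the underside; z up; x from the axis toward the tab, y across the tab's thickness
- cup_small: small steel parts cup, round, open, tapered: 66 mm across the rim, 54 mm across the foot, 60 mm high, wall 4 mm, floor 6 mm thick, about 100 g. A flat grip tab stands on its rim: 10 mm thick, 14 mm wide (radially), rising 47 mm above the rim, leaning 20 degrees outward. Origin: centre of the underside; z up; x from the axis toward the tab, y across the tab's thickness
- cup_medium_grip (a point): a point in the middle of the medium cup's grip tab, 28 mm above its rim, 59 mm from the cup's axis; axes as the cup's (y across the 10 mm thickness)
- cup_small_grip (a point): a point in the middle of the small cup's grip tab, 28 mm above its rim, 46 mm from the cup's axis; axes as the cup's (y across the 10 mm thickness)
- light_box: light grey ring-light control box fixed to the table, 115 mm deep, 150 mm wide, 30 mm high at its front edge and 110 mm at its back; its top panel slopes 35 degrees, facing up and toward the robot, with the dimmer knob in its middle. Origin: centre of the underside; -x is its low front, z up
- dimmer (a joint): angle of the dimmer knob in rad: 0 = off, the fully anticlockwise end stop; grows as it is turned clockwise (seen looking down on the panel), up to 4.7
- dimmer_grip (a point): point on the knob's axis at which to grip, 37 mm above the panel: the knob is a black 64 mm disc with a bar grip across it, 61 mm long, 14 mm thick, 32 mm high; this point is 7 mm below the bar's top. z: knob axis, out of the panel (35 degrees from vertical); x: along the bar (white pointer line at its -x end); y: across its thickness. Turns with the knob
- parts_tray: bystander: grey compartment tray 110 x 200 x 32 mm. Origin: centre of the underside
- solvent_bottle: bystander: white bottle 60 mm across, 150 mm high. Origin: centre of the underside
- tape_reel: bystander: black tape reel lying flat, 110 mm across, 14 mm high. Origin: centre of the underside
Things that resemble listed ones, but are neither listed nor needed, are in the scene too. Leave any blue look-alike of the light_box alone.

How it is judged:
By the outcome, as a careful person would: the job done as asked, in the order asked, and still so for the second after the job is handed in, with the robot touching nothing.
It also fails if it takes over 67 s, if anything falls off the work surface, if the arm or the gripper's body presses on something with over 40 N, if the wrist force passes 120 N, or if a joint passes its speed limit or range.

## Robot

A 6-joint arm with a two-finger parallel gripper is mounted at the origin on the work surface. World frame = base frame: x ahead of the robot, y to its left, z up, the work surface at z = 0. Lengths are in m, angles in rad, forces in N, time in s.
With the tool pointing down it reaches from about 0.4 to 0.825 m from the base axis. Payload 7 kg.
Tool frame: the origin (TCP) lies at the very end of the fingers, on their centre line; the grasp point (between the pads) lies 19 mm behind it; z points along the fingers, y is the line along which they close (so a half turn about z gives the same grasp; the last joint's range is limited). The gripper opens to 88 mm and grips with 3 to 60 N. Pads are 19 mm wide; open, the fingers measure 130 mm over their backs; the gripper's body (78 mm by 193 mm) begins 47 mm behind the grasp point.
Start: joints at [-0.827, 0.359, 0.012, 0, -1.224, -0.288], TCP at [0.297, -0.606, 0.227] pointing down, gripper open.
Joint ranges: [-3.07, 3.07], [-1.43, 2.12], [-1.02, 1.25], [-3.03, 1.67], [-3.05, -0], [-3.03, 3.03]. Speed limits (rad/s): [2.39, 2.39, 3.01, 3.14, 3.14, 3.14].

## Interface

Orientations are given as [roll, pitch, yaw] about the fixed x, y, z axes, in that order (R = Rz(yaw) Ry(pitch) Rx(roll)).
In Python, from station import arm gives the robot as it stands.
- The arm moves only by the tool step_arm, never from a script. Its argument "rows" is a list of rows, each a list of 5 numbers: the shift along the world's x, y, z in m, then the turn about the world's z in rad, then the finger opening in m, from 0 to 0.0876. In form: [[x, y, z, spin, gripper], ...]. A call has 1 to 20 rows; each row is the pose to reach, as a shift and turn from the pose commanded when the call began; what a row does not reach only later rows make up. A row lasts 1/10 s, in which the tool goes at most 50 mm and 8.59 degrees, less where a joint would pass 70% of its speed; a pose out of reach is approached as far as the arm can. A call with a gripper value outside its range is refused whole. The fingers move at their own pace and stop on an object; "newtons" is the grip in N (left out, the last holds). Time passes only in rows, so rows that repeat a pose let the fingers close. It gives the time, the measured TCP pose, the force, the opening and the grip force at its end, in the units of the state.
- arm.get_state(): the state, without advancing time (a new reading comes with each control period).
- arm.grab_frame(name): name is "scene" or "top"; returns a dict with "color" (420x560x3 uint8, blue, green, red), "vfov" (degrees; the focal length in pixels is half the picture's height over the tangent of half this angle, whatever the lens; pixels are square), "cx", "cy" (the principal point, pixels), "rvec" (rotation vector, rad) and "tvec" (3), from world to camera coordinates, as OpenCV has them. Camera axes: x right, y down, z forward; pixel columns grow to the right and rows downward; lengths in m; the calibration is good to about 2 mm. A picture is of the moment at which its call begins. There is no depth.
- arm.job_done(): hands the job in; it is judged then, once.
The state is a dict: "t": time; "q": joint angles; "qd": joint speeds; "joint_efforts": joint torques, N m; "eef_pos": TCP position; "ee_rot": TCP orientation; "force": force on the tool from outside, world axes, zero at the start; "moment": the same for the moment, N m; "width": finger opening in m; "gripper_force": force on a finger pad.
Only numpy, scipy, OpenCV 4.12 (cv2) and the standard library are available. Lean on these libraries where they do the work, as an engineer would, in place of code of your own. Each camera call takes 0.05 s, during which the arm holds its last target. There are 200 camera calls.

## Working session

There is one attempt and no reset: what is moved stays moved. The work goes in short steps, Python scripts to look and compute and a tool call to move; the robot and the scene stay as the last step left them, time stands still between calls to the robot, and variables do not carry over. Pictures are saved under pics/ and viewed, at most 10 in all, crops included, and the job is handed in when it is done.

Besides the shell and the picture viewer there is one more tool, called as name(argument=value, ...) on one line, values as JSON. step_arm: Moves the arm, as the interface text tells. Its arguments: {"type":"object","properties":{"rows":{"type":"array"},"newtons":{"type":"number"}},"required":["rows"]}

```bash
mkdir -p pics; ls
cat > h.py <<'E'
from station import arm
import numpy as np, cv2
def cam(n):
    f=arm.grab_frame(n); im=f["color"]; F=im.shape[0]/2/np.tan(np.radians(f["vfov"])/2)
    K=np.array([[F,0,f["cx"]],[0,F,f["cy"]],[0,0,1]]); R=cv2.Rodrigues(np.array(f["rvec"],float))[0]; t=np.array(f["tvec"],float).ravel()
    return im,K,R,t
def ray(c,px):
    im,K,R,t=c; d=R.T@np.linalg.solve(K,[px[0],px[1],1.]); return -R.T@t,d
def plane(c,px,z):
    o,d=ray(c,px); return o+d*(z-o[2])/d[2]
def proj(c,P):
    im,K,R,t=c; p=K@(R@np.asarray(P,float)+t); return p[:2]/p[2]
def tri(c1,p1,c2,p2):
    o1,d1=ray(c1,p1);o2,d2=ray(c2,p2)
    s=np.linalg.lstsq(np.c_[d1,-d2],o2-o1,rcond=None)[0]; a=o1+s[0]*d1;b=o2+s[1]*d2
    return (a+b)/2,np.linalg.norm(a-b)
E
python3 - <<'E'
from h import *
for n in("scene","top"):
    c=cam(n); cv2.imwrite(f"pics/{n}0.png",c[0]); np.savez(f"{n}0.npz",im=c[0],K=c[1],R=c[2],t=c[3]); print(n,c[1][0,0],c[1][:2,2],-c[2].T@c[3])
print(arm.get_state())
E
```

```text
pics
scene 477.7810317371398 [279.52388993 211.23072851] [ 1.11023257 -0.37109534  1.23955434]
top 483.12184417479415 [282.37293101 207.36217136] [0.23758631 0.03305547 1.64064131]
{'t': 0.1, 'q': array([-8.26903072e-01,  3.59326461e-01,  1.11737209e-02, -3.12987593e-04,
       -1.22407821e+00, -2.88096260e-01]), 'qd': array([-0.00048002, -0.0016124 ,  0.00211556,  0.0003002 , -0.00240274,
       -0.0005927 ]), 'joint_efforts': array([-1.94712506e-03, -5.84162593e+01,  2.93751472e+01,  7.01549113e+00,
        1.01362600e-02, -6.80524795e-05]), 'eef_pos': array([ 0.29691506, -0.60572293,  0.22571844]), 'ee_rot': array([ 3.14013355e+00, -1.25536479e-04, -2.68590214e+00]), 'force': array([-0.76334832,  0.08991359, -0.45240134]), 'moment': array([-0.04544774,  0.00415026, -0.00170323]), 'gripper_force': 0.0, 'width': 0.08741503871212161}
```

View pics/scene0.png

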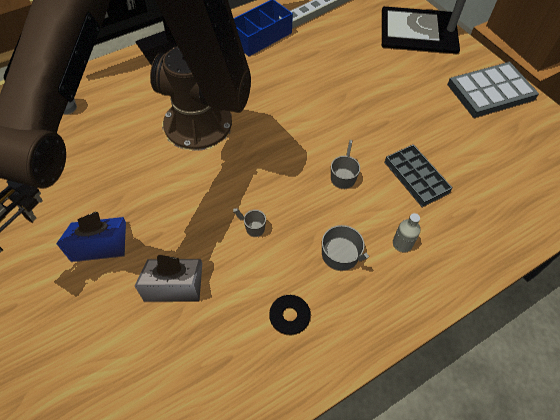

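View pics/top0.png

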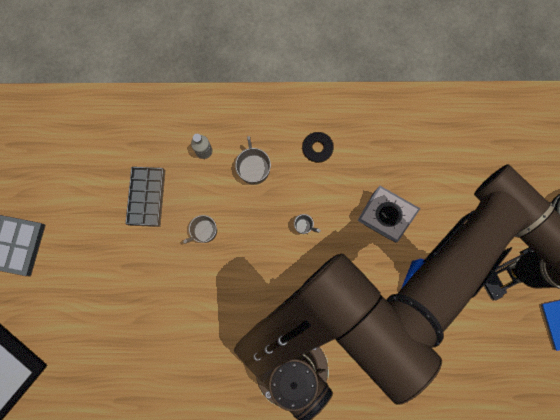

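Top view: the large cup is at (253,166), medium at (202,230) and small at (303,224). The grey box with its knob is at (389,214), the reel at (317,147), the bottle at (202,146) and the parts tray at (146,197).

Possible mix-ups:
- **Box:** the grey one is at scene (168,278), the blue look-alike at scene (92,237). I choose the grey one.
- **Tray:** the dark compartment tray is at top (146,197), the white-topped one at (20,245) and the blue bin at scene (265,25).
- **Cups:** the three differ only in size.

Next is a close crop to check these choices.

Run:
```python
import cv2,numpy as np
t=cv2.imread("pics/top0.png");s=cv2.imread("pics/scene0.png")
a=cv2.resize(t[125:255,165:425],None,fx=3,fy=3,interpolation=cv2.INTER_CUBIC)
cv2.imwrite("pics/c1.png",a)
b=cv2.resize(s[240:310,130:210],None,fx=5,fy=5,interpolation=cv2.INTER_CUBIC)
c=cv2.resize(t[180:250,350:430],None,fx=5,fy=5,interpolation=cv2.INTER_CUBIC)
cv2.imwrite("pics/c2.png",np.clip(np.hstack([b,c]).astype(float)*1.6,0,255).astype(np.uint8))
```

```text
(no output)
```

View pics/c1.png

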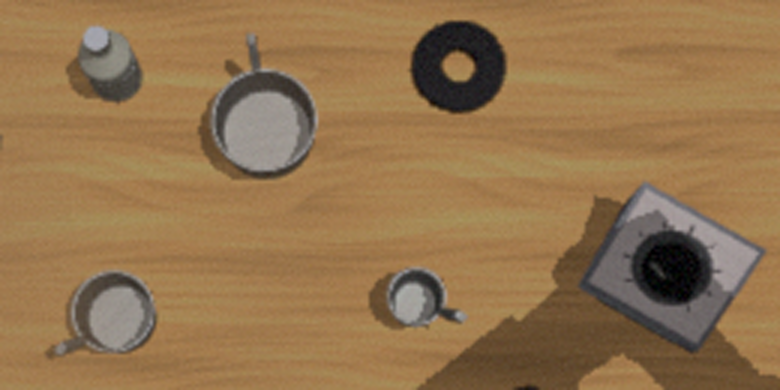

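View pics/c2.png

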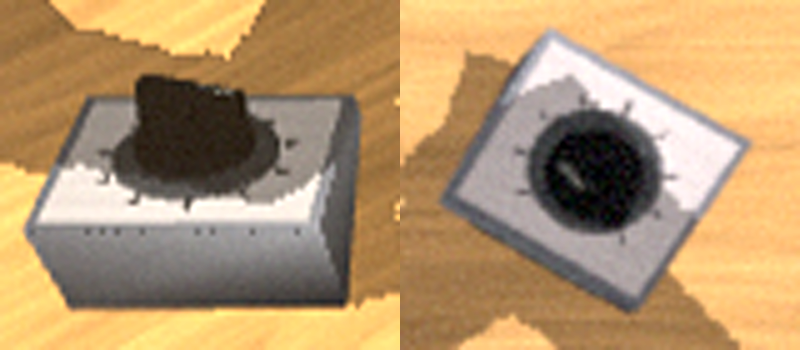

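```bash
cat > m.py <<'E'
from h import *
from scipy.optimize import least_squares
def load(n):
    z=np.load(n); return z["im"],z["K"],z["R"],z["t"]
def cup(c,px,h,r,foot,w):
    """px: approx centre, w: half window; returns rim centre + tab centroid/tip pixels"""
    im=c[0]; x,y=px; lab=cv2.cvtColor(im,cv2.COLOR_BGR2HSV); m=(lab[...,1]<75).astype(np.uint8)
    k=np.zeros_like(m); k[y-w:y+w,x-w:x+w]=1; m*=k
    n,l,st,_=cv2.connectedComponentsWithStats(m); i=1+np.argmax(st[1:,4]); m=(l==i).astype(np.uint8)
    cs,_=cv2.findContours(m,cv2.RETR_EXTERNAL,cv2.CHAIN_APPROX_NONE); m[:]=0; cv2.drawContours(m,cs,-1,1,-1)
    o=cv2.morphologyEx(m,cv2.MORPH_OPEN,cv2.getStructuringElement(cv2.MORPH_ELLIPSE,(11,11)))
    ct=max(cv2.findContours(o,cv2.RETR_EXTERNAL,cv2.CHAIN_APPROX_NONE)[0],key=len)[:,0]
    P=np.array([plane(c,p,h) for p in ct])[:,:2]; C0=plane(c,px,h)[:2]; cp=(-c[2].T@c[3])[:2]
    C=C0
    for _ in range(5):
        u=(C-cp)/np.linalg.norm(C-cp); S=P[(P-C)@u>0.1*r]
        C=least_squares(lambda q:np.linalg.norm(S-q,axis=1)-r,C,loss="soft_l1",f_scale=.0015).x
    res=np.std(np.linalg.norm(S-C,axis=1)-r)
    t=m&~cv2.dilate(o,np.ones((3,3),np.uint8)); n,l,st,ce=cv2.connectedComponentsWithStats(t)
    if n<2: return C,res,None,None,0
    i=1+np.argmax(st[1:,4]); q=np.argwhere(l==i)[:,::-1]; cc=proj(c,[*C,h]); tip=q[np.argsort(-np.linalg.norm(q-cc,axis=1))[:4]].mean(0)
    return C,res,ce[i],tip,st[i,4]
if __name__=="__main__":
    T,S=load("top0.npz"),load("scene0.npz")
    for nm,a,b,h,r,f,wa,wb in(("L",(253,166),(343,247),.066,.06,.054,34,32),("M",(202,230),(345,172),.063,.046,.04,26,36),("S",(303,224),(256,223),.060,.033,.027,22,26)):
        A=cup(T,a,h,r,f,wa);B=cup(S,b,h,r,f,wb)
        C=(A[0]+B[0])/2
        print(nm,"top",A[0].round(4),A[1].round(4),"scene",B[0].round(4),B[1].round(4),A[2],A[3],A[4],B[2],B[3],B[4])
        if A[3] is not None and B[3] is not None:
            P,e=tri(T,A[3],S,B[3]); print("  tip",P.round(4),e.round(4),"dir",np.arctan2(*(P[:2]-C)[::-1]).round(3), np.linalg.norm(P[:2]-C).round(4))
        if A[2] is not None:
            Q=plane(T,A[2],h+.03)[:2]-C; print("  dirtop",np.arctan2(Q[1],Q[0]).round(3),np.linalg.norm(Q).round(4))
    # knob crop, gamma
    def g(im,x,y):
        q=cv2.resize(im[y-25:y+25,x-25:x+25],None,fx=8,fy=8,interpolation=cv2.INTER_NEAREST); return (255*(q/255.)**.45).astype(np.uint8)
    cv2.imwrite("pics/k.png",np.hstack([g(S[0],168,270),g(T[0],389,214)]))
E
python3 m.py
```

```text
L top [0.6694 0.126 ] 0.0009 scene [0.6741 0.1209] 0.0013 [248.96153846 141.07692308] [248.  136.5] 26 [364.81818182 256.03030303] [367.25 256.5 ] 33
  tip [0.7552 0.1382 0.1084] 0.002 dir 0.175 0.0847
  dirtop 0.18 0.0734
M top [0.4546 0.2895] 0.0011 scene [0.4602 0.2856] 0.0013 [186.2  240.15] [184.  241.5] 20 [349.02325581 147.20930233] [350.5 140.5] 43
  tip [0.4076 0.3396 0.1057] 0.0031 dir 2.334 0.0721
  dirtop 2.293 0.0654
S top [ 0.4694 -0.0417] 0.0008 scene [ 0.4752 -0.0464] 0.001 [316.55 229.55] [319.25 230.  ] 20 [237.8245614  213.26315789] [233.25 209.75] 57
  tip [ 0.4418 -0.0923  0.1062] 0.0035 dir -2.134 0.0571
  dirtop -2.157 0.0472
```

View pics/k.png

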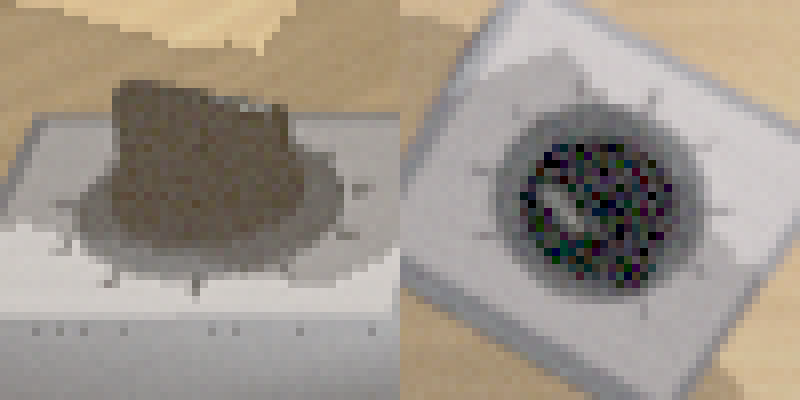

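The crops show three grey cups that differ in size. L is at (265,122), M at (114,312) and S at (415,298) in the 3× crop. The light grey box has its pointer bar upper-left to lower-right in the top view, with the pointer end at about (556,205) of k.png. The tick gap faces the low front, so the knob has to turn roughly 80–100° anticlockwise.

First I move above the medium cup's tab.

step_arm(rows=[[0.2,0.5,0.05,0.9,0.0876],[0.2,0.5,0.05,0.9,0.0876],[0.2,0.5,0.05,0.9,0.0876],[0.2,0.5,0.05,0.9,0.0876],[0.2,0.5,0.05,0.9,0.0876],[0.2,0.5,0.05,0.9,0.0876],[0.2,0.5,0.05,0.9,0.0876],[0.2,0.5,0.05,0.9,0.0876],[0.2,0.5,0.05,0.9,0.0876],[0.2,0.5,0.05,0.9,0.0876],[0.2,0.5,0.05,0.9,0.0876],[0.121,0.937,-0.05,1.854,0.0876],[0.121,0.937,-0.05,1.854,0.0876],[0.121,0.937,-0.05,1.854,0.0876],[0.121,0.937,-0.05,1.854,0.0876],[0.121,0.937,-0.05,1.854,0.0876],[0.121,0.937,-0.05,1.854,0.0876],[0.121,0.937,-0.05,1.854,0.0876],[0.121,0.937,-0.05,1.854,0.0876],[0.121,0.937,-0.05,1.854,0.0876]])

```text
t: 2.1
eef_pos: [0.418, 0.3277, 0.1772]
ee_rot: [-3.142, 0.0, -0.831]
force: [1.8, -0.0, 1.0]
width: 0.0876
gripper_force: 0.0
```

step_arm(rows=[[0,0,-0.05,0,0.0876],[0,0,-0.09,0,0.0876],[0,0,-0.105,0,0.06],[0,0,-0.105,0,0.0],[0,0,-0.105,0,0.0],[0,0,-0.105,0,0.0],[0,0,-0.105,0,0.0],[0,0,-0.105,0,0.0],[0,0,-0.105,0,0.0],[0,0,-0.105,0,0.0]], newtons=45)

```text
t: 3.1
eef_pos: [0.4191, 0.326, 0.0731]
ee_rot: [-3.141, 0.0, -0.832]
force: [-0.1, 0.3, -0.3]
width: 0.0294
gripper_force: 0.0
```

Run:
```python
from h import *
for n in("scene","top"):
    c=cam(n); np.savez(f"{n}1.npz",im=c[0],K=c[1],R=c[2],t=c[3]); cv2.imwrite(f"pics/{n}1.png",c[0])
a=cv2.imread("pics/scene1.png")[20:320,40:440]; b=cv2.imread("pics/top1.png")[100:400,150:550]
cv2.imwrite("pics/p1.png",np.hstack([a,b]))
```

```text
(no output)
```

View pics/p1.png

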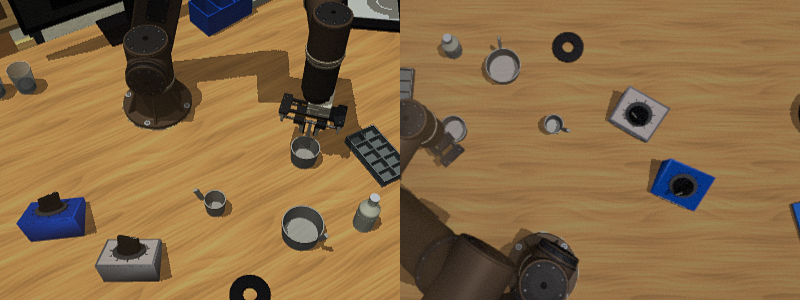

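The gripper straddles the medium tab at about (300,125) in the scene half, with the fingers still closing. The grey box is now clear at (638,113) in the top half. I correct about 4 mm radially, finish closing, then lift.

step_arm(rows=[[-0.003,0.004,0,0,0.0],[-0.003,0.004,0,0,0.0],[-0.003,0.004,0,0,0.0],[-0.003,0.004,0,0,0.0],[-0.003,0.004,0,0,0.0],[-0.003,0.004,0,0,0.0]], newtons=45)

```text
t: 3.8
eef_pos: [0.4161, 0.3301, 0.0728]
ee_rot: [-3.141, 0.0, -0.832]
force: [-1.5, 0.9, 1.0]
width: 0.0098
gripper_force: 44.8
```

step_arm(rows=[[0,0,0.05,0,0.0],[0,0,0.1,0,0.0],[0.035,-0.027,0.1,0,0.0],[0.072,-0.055,0.1,0,0.0],[0.108,-0.082,0.1,0,0.0],[0.144,-0.109,0.1,0,0.0],[0.18,-0.136,0.1,0,0.0],[0.203,-0.154,0.1,0,0.0],[0.215,-0.164,0.1,0,0.0],[0.215,-0.164,0.1,0,0.0],[0.215,-0.164,0.1,0,0.0]])

```text
t: 4.9
eef_pos: [0.6303, 0.1657, 0.172]
ee_rot: [3.14, 0.001, -0.833]
force: [-0.2, 0.4, -2.2]
width: 0.0098
gripper_force: 44.9
```

Run:
```python
from h import *
from m import cup
print(arm.get_state()['eef_pos'],arm.get_state()['width'])
ims=[]
for n,x,y in(("scene",343,230),("top",253,166)):
    c=cam(n); p=np.rint(proj(c,[.6717,.1235,.17])).astype(int)
    h=163; print(n,p)
    ims.append(cv2.resize(c[0][y-50:y+50,x-65:x+65],None,fx=3,fy=3))
cv2.imwrite("pics/p2.png",np.hstack(ims))
```

```text
[0.63028823 0.16567791 0.17195888] 0.009777760648048597
scene [348 224]
top [251 156]
```

View pics/p2.png

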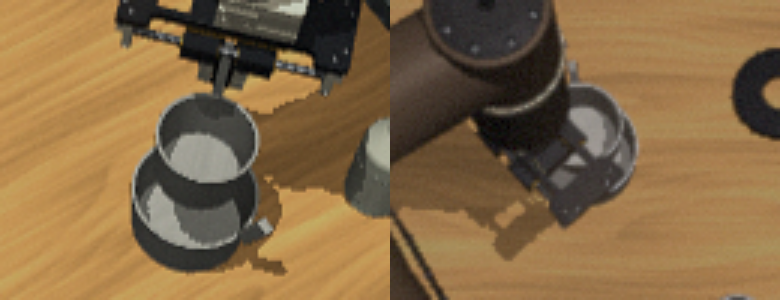

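The medium cup hangs upright above the large one, with its rim centre at (208,140) in the crop against the predicted (210,132). It is aligned, so I lower and release it.

step_arm(rows=[[0,0,-0.04,0,0.0],[0,0,-0.07,0,0.0],[0,0,-0.085,0,0.0],[0,0,-0.092,0,0.0],[0,0,-0.092,0,0.0],[0,0,-0.092,0,0.04],[0,0,-0.092,0,0.04],[0,0,-0.092,0,0.04],[0,0,-0.092,0,0.04]])

```text
t: 5.9
eef_pos: [0.6314, 0.166, 0.0814]
ee_rot: [-3.14, -0.0, -0.832]
force: [0.2, 0.0, 0.1]
width: 0.036
gripper_force: 0.0
```

step_arm(rows=[[0,0,0.05,0,0.04],[0,0,0.1,0,0.06],[-0.05,-0.07,0.1,-0.15,0.08],[-0.09,-0.12,0.1,-0.3,0.08],[-0.12,-0.16,0.1,-0.45,0.08],[-0.15,-0.2,0.1,-0.6,0.08],[-0.184,-0.249,0.1,-0.75,0.08],[-0.184,-0.249,0.1,-0.9,0.08],[-0.184,-0.249,0.1,-1.05,0.08],[-0.184,-0.249,0.1,-1.2,0.08],[-0.184,-0.249,0.1,-1.313,0.08],[-0.184,-0.249,0.1,-1.313,0.08]])

```text
t: 7.1
eef_pos: [0.447, -0.0834, 0.1812]
ee_rot: [-3.141, 0.001, -2.147]
force: [-0.4, 0.4, 0.0]
width: 0.0802
gripper_force: 0.0
```

Run:
```python
from h import *
from m import cup
T,S=cam("top"),cam("scene")
np.savez("top2.npz",im=T[0],K=T[1],R=T[2],t=T[3]);np.savez("scene2.npz",im=S[0],K=S[1],R=S[2],t=S[3])
s=arm.get_state();print(s['eef_pos'],s['ee_rot'],s['q'])
cv2.imwrite("pics/p3.png",np.hstack([cv2.resize(S[0][190:290,200:410],None,fx=1.9,fy=1.9),cv2.resize(T[0][120:220,190:400],None,fx=1.9,fy=1.9)]))
```

```text
[ 0.4471153  -0.08308716  0.18096847] [-3.14115788e+00  4.46688662e-04 -2.14146577e+00] [ 2.51656329e-01  2.68929138e-02 -5.20220361e-01  1.70916889e-05
 -1.02305988e+00 -8.22334765e-01]
```

View pics/p3.png

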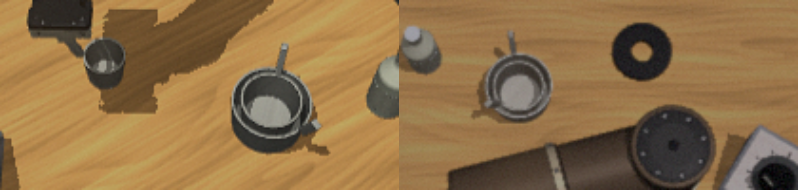

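The medium cup sits upright inside the large one, with its rim centre at about (272,97) in the scene crop and (518,85) in the top crop. Next I take the small cup's tab.

step_arm(rows=[[0,0,-0.05,0,0.08],[0,0,-0.095,0,0.07],[0,0,-0.112,0,0.04],[0,0,-0.112,0,0.0],[0,0,-0.112,0,0.0],[0,0,-0.112,0,0.0],[0,0,-0.112,0,0.0],[0,0,-0.112,0,0.0],[0,0,-0.112,0,0.0],[0,0,-0.112,0,0.0],[0,0,-0.112,0,0.0]], newtons=45)

```text
t: 8.3
eef_pos: [0.4471, -0.0831, 0.0689]
ee_rot: [-3.141, 0.0, -2.145]
force: [-0.7, 0.1, 2.1]
width: 0.0096
gripper_force: 45.0
```

Run:
```python
from m import *
T,S=load("top2.npz"),load("scene2.npz")
print(tri(T,(252.6,164.7),S,(343.2,241)),plane(T,(252.6,164.7),.069),plane(S,(343.2,241),.069))
# box geometry from frames 1: panel corners in top & scene via grey quad
T,S=load("top1.npz"),load("scene1.npz")
for c,w in((T,(340,165,440,260)),(S,(125,240,215,310))):
    x0,y0,x1,y1=w; hs=cv2.cvtColor(c[0],cv2.COLOR_BGR2HSV)[y0:y1,x0:x1]; m=((hs[...,1]<60)).astype(np.uint8)
    ct=max(cv2.findContours(m,cv2.RETR_EXTERNAL,cv2.CHAIN_APPROX_NONE)[0],key=cv2.contourArea)
    print(cv2.minAreaRect(ct+[x0,y0]), (cv2.approxPolyDP(cv2.convexHull(ct),3,True)[:,0]+[x0,y0]).tolist())
def g(c,x,y): 
    q=cv2.resize(c[0][y-25:y+25,x-25:x+25],None,fx=8,fy=8,interpolation=cv2.INTER_CUBIC); return (255*(q/255.)**.5).astype(np.uint8)
cv2.imwrite("pics/k2.png",np.hstack([g(S,168,270),g(T,389,214)]))
```

```text
(array([0.66956611, 0.12578889, 0.07119844]), np.float64(0.0004652485596335807)) [0.67004729 0.12571662 0.069     ] [0.66883308 0.12694175 0.069     ]
((388.21539306640625, 214.12306213378906), (48.37354278564453, 41.92373275756836), 29.744882583618164) [[379, 186], [419, 208], [397, 241], [358, 220]]
((168.0, 279.5), (41.0, 66.0), 90.0) [[200, 259], [198, 300], [144, 300], [135, 287], [147, 260]]
```

View pics/k2.png

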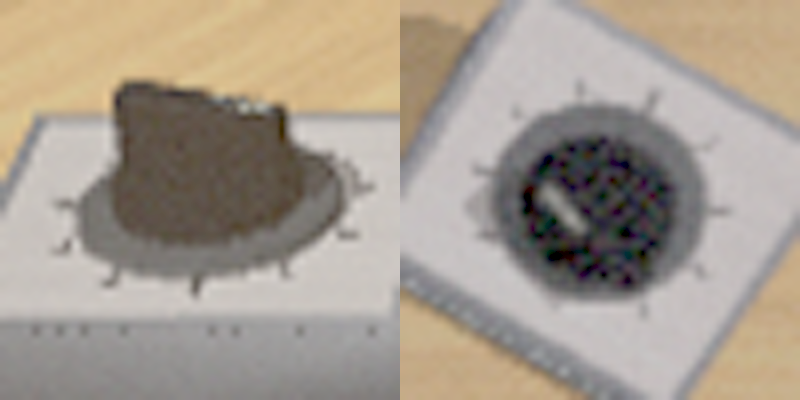

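The small tab is gripped at 9.6 mm width, and the medium cup's centre triangulates to (0.670, 0.126, 0.071), so it is home. In k2.png the pointer is at (562,207) in the top half and (265,105) in the scene half, and the box's high back faces the scene camera. Now I lift and carry the small cup.

step_arm(rows=[[0,0,0.05,0,0.0],[0,0,0.1,0,0.0],[0.034,0.029,0.105,0,0.0],[0.068,0.058,0.105,0,0.0],[0.102,0.087,0.105,0,0.0],[0.136,0.116,0.105,0,0.0],[0.168,0.144,0.105,0,0.0],[0.19,0.162,0.105,0,0.0],[0.198,0.17,0.105,0,0.0],[0.198,0.17,0.105,0,0.0],[0.198,0.17,0.105,0,0.0],[0.198,0.17,0.06,0,0.0],[0.198,0.17,0.03,0,0.0],[0.198,0.17,0.018,0,0.0],[0.198,0.17,0.013,0,0.0],[0.198,0.17,0.013,0,0.0]])

```text
t: 9.9
eef_pos: [0.6453, 0.0865, 0.0827]
ee_rot: [-3.141, 0.0, -2.145]
force: [-0.1, -0.0, -0.8]
width: 0.0098
gripper_force: 45.0
```

Run:
```python
from m import *
T,S=load("top1.npz"),load("scene1.npz")
b1,b2=plane(T,(379,186),.11),plane(T,(419,208),.11); f1,f2=plane(T,(358,220),.03),plane(T,(397,241),.03)
print("back",b1,b2,np.linalg.norm(b1-b2),"front",f1,f2,np.linalg.norm(f1-f2))
s1,s2=plane(S,(147,260),.03),plane(S,(200,259),.03); print("scene front",s1,s2)
C=(b1+b2+f1+f2)[:2]/4; w=(b1-b2)[:2]+(f1-f2)[:2]; w/=np.linalg.norm(w); x=np.array([w[1],-w[0]]); print("C",C,"yawbox",np.arctan2(x[1],x[0]),x)
def tp(c,px,d):
    n=np.array([*(-x*np.sin(.61)),np.cos(.61)]); p0=np.array([*C,.07])+d*n; o,r=ray(c,px); P=o+r*((p0-o)@n)/(r@n); v=P-p0
    e1=np.array([*x*np.cos(.61),np.sin(.61)]); e2=np.array([*w,0]); return np.array([v@e1,v@e2]).round(4)
k=lambda u,v,a,b:(u/8+a-25,v/8+b-25)
print("top ptr",tp(T,k(140,185,389,214),.044),tp(T,k(185,230,389,214),.044))
print("scene ptr",tp(S,k(215,98,168,270),.044),tp(S,k(285,108,168,270),.044),"bar ends",tp(S,k(115,85,168,270),.044),tp(S,k(290,108,168,270),.044))
print("disc top",tp(T,k(202,202,389,214),.012))
```

```text
back [ 0.58480963 -0.28751514  0.11      ] [ 0.51139437 -0.41337635  0.11      ] 0.1457080790329599 front [ 0.48587141 -0.22835986  0.03      ] [ 0.41391833 -0.35652684  0.03      ] 0.14698306726429405
scene front [ 0.41655898 -0.36144094  0.03      ] [ 0.49098761 -0.23374007  0.03      ]
C [ 0.49899844 -0.32144455] yawbox -0.5197671968211248 [ 0.86793483 -0.49667809]
top ptr [0.0117 0.0258] [0.004  0.0012]
scene ptr [0.0101 0.0059] [0.0182 0.03  ] bar ends [-0.0007 -0.0288] [0.0183 0.0316]
disc top [ 0.006  -0.0025]
```

The small cup is lowered inside with no contact force showing. I release it, retreat upward and move above the knob.

step_arm(rows=[[0,0,-0.001,0,0.04],[0,0,-0.001,0,0.04],[0,0,-0.001,0,0.04],[0,0,-0.001,0,0.04],[0,0,0.05,0,0.04],[0,0,0.1,0,0.06],[-0.03,-0.09,0.1,-0.1,0.06],[-0.06,-0.16,0.1,-0.199,0.06],[-0.09,-0.24,0.1,-0.199,0.06],[-0.12,-0.31,0.1,-0.199,0.06],[-0.16,-0.4,0.1,-0.199,0.06],[-0.16,-0.4,0.1,-0.199,0.06],[-0.16,-0.4,0.1,-0.199,0.06],[-0.16,-0.4,0.1,-0.199,0.06],[-0.16,-0.4,0.1,-0.199,0.06],[-0.16,-0.4,0.1,-0.199,0.06]])

```text
t: 11.5
eef_pos: [0.4833, -0.3161, 0.1819]
ee_rot: [-3.141, -0.0, -2.348]
force: [0.9, 1.4, 0.5]
width: 0.0599
gripper_force: 0.0
```

Run:
```python
from h import *
T,S=cam("top"),cam("scene")
s=arm.get_state();print(s['eef_pos'],s['ee_rot'],s['width'],s['force'])
a=cv2.resize(S[0][205:285,125:385],None,fx=3,fy=3);b=cv2.resize(T[0][120:200,200:300],None,fx=4,fy=4);c=cv2.resize(T[0][170:250,340:440],None,fx=3.9,fy=4)
v=np.vstack([a,np.hstack([b,c])[:,:780]]) if b.shape[1]+c.shape[1]>=780 else a
cv2.imwrite("pics/p4.png",v); print(v.shape)
```

```text
[ 0.48466557 -0.31371517  0.18183651] [-3.14137759e+00  2.55526342e-04 -2.34573420e+00] 0.06003603542054413 [ 0.04428372  0.8132275  -0.99004662]
(560, 780, 3)
```

View pics/p4.png

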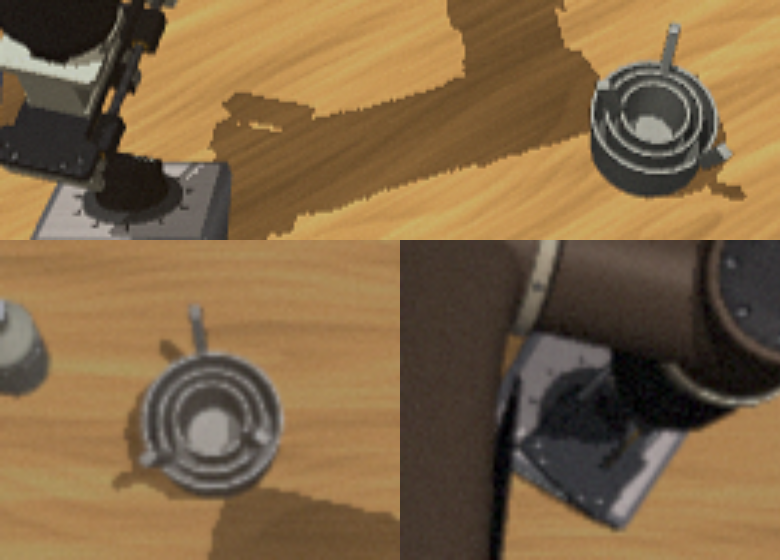

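The three cups are nested concentrically, at (655,110) in the scene part and (212,420) in the top part. The gripper is above the grey box's knob. I narrow the fingers, descend straddling the bar, and grip gently.

step_arm(rows=[[0,0,-0.03,0,0.032],[0,0,-0.045,0,0.032],[0,0,-0.045,0,0.032],[0,0,-0.06,0,0.032],[0,0,-0.07,0,0.032],[0,0,-0.077,0,0.032],[0,0,-0.081,0,0.032],[0,0,-0.083,0,0.032],[0,0,-0.083,0,0.032]])

```text
t: 12.5
eef_pos: [0.4851, -0.3131, 0.0988]
ee_rot: [-3.142, -0.0, -2.344]
force: [0.6, -0.3, 0.2]
width: 0.0322
gripper_force: 0.0
```

step_arm(rows=[[0,0,0,0,0.0],[0,0,0,0,0.0],[0,0,0,0,0.0],[0,0,0,0,0.0]], newtons=15)

```text
t: 12.9
eef_pos: [0.4838, -0.3123, 0.0989]
ee_rot: [3.139, -0.0, -2.344]
force: [-3.8, 5.5, 5.1]
width: 0.0184
gripper_force: 14.1
```

step_arm(rows=[[0,0,0,0.08,0.0],[0,0,0,0.16,0.0],[0,0,0,0.24,0.0],[0,0,0,0.32,0.0],[0,0,0,0.4,0.0]])

```text
t: 13.4
eef_pos: [0.4827, -0.312, 0.0984]
ee_rot: [3.137, 0.0, -1.941]
force: [-6.1, 6.3, 4.4]
width: 0.0181
gripper_force: 15.3
```

```bash
python3 -c "
from h import *
s=arm.get_state();print(s['moment'],s['force'],s['width'],s['ee_rot'])"
```

```text
[ 2.17004099  2.30664758 -0.1101434 ] [-6.08529222  6.25446736  4.43334777] 0.018119689544393695 [ 3.13727946e+00  4.88699753e-04 -1.94135192e+00]
```

step_arm(rows=[[0,0,0,0.08,0.0],[0,0,0,0.16,0.0],[0,0,0,0.24,0.0],[0,0,0,0.32,0.0],[0,0,0,0.4,0.0],[0,0,0,0.45,0.0]])

```text
t: 14.0
eef_pos: [0.4814, -0.3121, 0.0986]
ee_rot: [3.136, 0.003, -1.492]
force: [-9.5, 5.7, 9.2]
width: 0.0171
gripper_force: 15.2
```

```bash
python3 -c "
from h import *
s=arm.get_state();print(s['moment'],s['force'],s['width'],s['ee_rot'])"
```

```text
[ 1.98068319  3.90729075 -0.09293015] [-9.53339012  5.73797263  9.18810405] 0.017141602060195556 [ 3.13571446e+00  2.61714271e-03 -1.49166127e+00]
```

step_arm(rows=[[-0.002,0.001,0,0.06,0.0],[-0.003,0.001,0,0.12,0.0],[-0.003,0.001,0,0.18,0.0],[-0.003,0.001,0,0.18,0.0]])

```text
t: 14.4
eef_pos: [0.4805, -0.3118, 0.0991]
ee_rot: [3.14, 0.001, -1.312]
force: [-6.0, 2.7, 6.5]
width: 0.0162
gripper_force: 14.6
```

```bash
python3 -c "
from h import *
s=arm.get_state();print(s['moment'],s['force'],s['width'],s['ee_rot'])"
```

```text
[ 0.95966729  1.95355916 -0.04211569] [-6.00457991  2.68287049  6.50107487] 0.016197050673297547 [ 3.13970829e+00  1.09217232e-03 -1.31210263e+00]
```

step_arm(rows=[[0,0,0,0.06,0.0],[0,0,0,0.12,0.0],[0,0,0,0.18,0.0],[0,0,0,0.24,0.0],[0,0,0,0.24,0.0]])

```text
t: 14.9
eef_pos: [0.4796, -0.3116, 0.0992]
ee_rot: [3.139, 0.003, -1.073]
force: [-8.0, 3.6, 9.9]
width: 0.0174
gripper_force: 17.2
```

```bash
python3 -c "
from h import *
s=arm.get_state();print(s['moment'],s['force'],s['width'],s['ee_rot'])"
```

```text
[ 1.42724086  3.15810299 -0.38393796] [-8.00930567  3.55295884  9.85366995] 0.01736366999978189 [ 3.13895490e+00  2.73953155e-03 -1.07297522e+00]
```

The moment rose to −0.38 N m and the fingers widened, so this is probably the stop. I press a little further to confirm.

step_arm(rows=[[0,0,0,0.06,0.0],[0,0,0,0.12,0.0],[0,0,0,0.12,0.0]], newtons=20)

```text
t: 15.2
eef_pos: [0.4791, -0.3112, 0.0992]
ee_rot: [3.139, 0.004, -0.954]
force: [-9.9, 7.6, 12.5]
width: 0.0177
gripper_force: 25.4
```

```bash
python3 -c "
from h import *
s=arm.get_state();print(s['moment'],s['force'],s['width'],s['ee_rot'])"
```

```text
[ 2.5513938   3.59715915 -0.64940049] [-9.87631545  7.58604499 12.50914956] 0.017667649668548977 [ 3.13923382  0.00411741 -0.95373152]
```

At the stop: the moment keeps rising and the width holds. I open, lift clear and move away for a check.

step_arm(rows=[[0,0,0,0,0.034],[0,0,0,0,0.034],[0,0,0,0,0.034],[0,0,0.05,0,0.034],[0,0,0.1,0,0.034],[0,0.05,0.1,0,0.034],[0,0.1,0.1,0,0.034],[0,0.15,0.1,0,0.034],[0,0.2,0.1,0,0.034],[0,0.25,0.1,0,0.034],[0,0.3,0.1,0,0.034],[0,0.35,0.1,0,0.034],[0,0.4,0.1,0,0.034],[0,0.4,0.1,0,0.034]])

```text
t: 16.6
eef_pos: [0.4828, 0.0931, 0.1992]
ee_rot: [-3.139, -0.0, -0.948]
force: [-0.1, -0.8, -0.1]
width: 0.0341
gripper_force: 0.0
```

Run:
```python
from m import *
T,S=cam("top"),cam("scene")
np.savez("top3.npz",im=T[0],K=T[1],R=T[2],t=T[3]);np.savez("scene3.npz",im=S[0],K=S[1],R=S[2],t=S[3])
C=np.array([.5034,-.3245]);x=np.array([.868,-.497]);w=np.array([.497,.868]);n=np.array([*(-x*np.sin(.61)),np.cos(.61)])
e1=np.array([*x*np.cos(.61),np.sin(.61)]);e2=np.array([*w,0])
for nm,c in(("before",load("top1.npz")),("after",T)):
    # resample the bar-top plane (44 mm above panel), 1 px per mm, rows: downhill, cols: right
    p0=np.array([*C,.07])+.044*n; q=np.float32([[-32,-32],[32,-32],[32,32],[-32,32]])
    src=np.float32([proj(c,p0-e2*a/1e3-e1*b/1e3) for a,b in q]); H=cv2.getPerspectiveTransform(src,q+32)
    g=cv2.cvtColor(cv2.warpPerspective(c[0],H,(65,65)),cv2.COLOR_BGR2GRAY)
    yy,xx=np.mgrid[-32:33,-32:33]; m=((g>45)&(np.hypot(xx,yy)<30)).astype(np.uint8)
    k,l,st,ce=cv2.connectedComponentsWithStats(m)
    print(nm,[(st[i,4],(ce[i]-32).round(1).tolist()) for i in range(1,k) if st[i,4]>6])
    print("\n".join(" ".join("%3d"%v for v in r) for r in g[2:64:4,2:64:4]))
s=arm.get_state();print(s['t'],s['eef_pos'])
```

```text
before [(np.int32(129), [-15.7, -2.8]), (np.int32(104), [10.1, 24.6])]
 40  25  13   6  15   8   4   4  11   5  13   7  23  46  53  56
 29   8  12  11  10  14  13  10  12   9  12  10  14  31  54  55
 18  13  12  14  12  10  10   9  13  14  13  18  17  21  40  51
  2   6   9  11   5  10   9  15  17   6   9  10  16  15  34  53
  5  13   6   7   9  13   7  12  10  10  10  13  18  13  31  54
  8  26  28  19  18  16  13  15   9  14   5  13  12  11  23  47
 11  41  71  58  35  21   5  12   9  10   3   6  13   8  21  49
  3  30  47  66  71  72  40  19  12  18  13  12  11   5  26  50
  4   6  14  21  34  59  56  18  16  21  14   9   8  11  24  50
 21   4   6   7   7  15  18  13   8  11  13  18  16  19  17  53
 35  22   6   8   4   8   9   4   6   7   8  11  14   9  24  74
 34  30  15   7  11   5   1   2  11   2   8  10  20  18  42  93
 45  35  31  23  16   4   2  12  10   6  20  31  39  52  84 121
 73  46  34  31  29  23  22  27  27  21  36  50  71 100 139 143
123 109  71  53  42  42  35  36  37  43  59  84 125 150 150 150
152 146 129 110  91  77  66  60  66  89 111 153 153 148 148 147
after
[... 428 characters left out ...]
  11  15   4  25  51
 10   9   8  16   6   6  14  12   5   5  14  17  18   8  27  53
 10   9  12  12   5   6  10  10  11  12  17  11  12  13  23  54
 16  19   7   8   6   6  15  12  16  17  12  16   9  18  35  55
 21  10  14   5   9  24  41  33  11   4  13  14  14  26  50  68
 35   4   9   5  16  48  75  36  10  10  10   5  22  36  57  85
 38  23   6  19  43  67  66  19   5  11  15  19  34  51  65  99
 45  27  17  27  77  62  27  11   9  16  25  37  47  64  95 125
 69  43  28  42  58  31  22  28  32  39  45  59  75 101 142 147
 94  86  65  60  43  44  52  48  59  58  72  88 126 150 150 152
104 106 107 108  94  84  77  82  92 100 117 151 153 153 150 150
16.7 [0.48215205 0.0893854  0.19877336]
```

The pointer now sits about 148° left of uphill, against about 70° before the turn. To confirm this is the end stop, I grip again squarely and push harder.

step_arm(rows=[[0,-0.05,0,-0.1,0.034],[0,-0.1,0,-0.2,0.034],[0,-0.15,0,-0.22,0.034],[0,-0.2,0,-0.22,0.034],[0,-0.25,0,-0.22,0.034],[0,-0.3,0,-0.22,0.034],[0,-0.35,0,-0.22,0.034],[0,-0.4,0,-0.22,0.034],[0,-0.4,0,-0.22,0.034],[0,-0.4,0,-0.22,0.034],[0,-0.4,-0.05,-0.22,0.034],[0,-0.4,-0.085,-0.22,0.034],[0,-0.4,-0.098,-0.22,0.034],[0,-0.4,-0.098,-0.22,0.034]])

```text
t: 18.1
eef_pos: [0.4809, -0.3114, 0.0995]
ee_rot: [3.139, 0.002, -1.173]
force: [0.2, -1.2, 0.5]
width: 0.0339
gripper_force: 0.0
```

step_arm(rows=[[0,0,0,0,0.0],[0,0,0,0,0.0],[0,0,0,0,0.0],[0,0,0,0.0,0.0]], newtons=30)

```text
t: 18.5
eef_pos: [0.4801, -0.3135, 0.1024]
ee_rot: [3.139, -0.001, -1.174]
force: [-8.0, -7.6, 4.5]
width: 0.0144
gripper_force: 27.2
```

step_arm(rows=[[0,0,0,0.06,0.0],[0,0,0,0.12,0.0],[0,0,0,0.18,0.0],[0,0,0,0.18,0.0]])

```text
t: 18.9
eef_pos: [0.4794, -0.3132, 0.1026]
ee_rot: [3.139, 0.001, -0.993]
force: [-11.4, -5.8, 7.9]
width: 0.0158
gripper_force: 32.5
```

```bash
python3 -c "
from h import *
s=arm.get_state();print(s['moment'],s['force'],s['width'],s['ee_rot'])"
```

```text
[-2.02246313  4.18191464 -0.7040069 ] [-11.38660274  -5.77935715   7.9326329 ] 0.015763403249903014 [ 3.13851289e+00  8.18875056e-04 -9.93322037e-01]
```

The moment reaches −0.7 N m and the pads skew on the bar without it turning, so this is the stop. I release, clear the area and compare the pointer and cups.

step_arm(rows=[[0,0,0,0,0.034],[0,0,0,0,0.034],[0,0,0,0,0.034],[0,0,0.05,0,0.034],[0,0,0.1,0,0.034],[0,0.05,0.1,0,0.034],[0,0.1,0.1,0,0.034],[0,0.15,0.1,0,0.034],[0,0.2,0.1,0,0.034],[0,0.25,0.1,0,0.034],[0,0.3,0.1,0,0.034],[0,0.35,0.1,0,0.034],[0,0.4,0.1,0,0.034],[0,0.4,0.1,0,0.034]])

```text
t: 20.3
eef_pos: [0.4829, 0.0935, 0.2018]
ee_rot: [-3.138, 0.0, -0.988]
force: [0.8, 0.1, 0.2]
width: 0.0341
gripper_force: 0.0
```

Run:
```python
from m import *
T=cam("top"); B=load("top3.npz")
f=lambda c:cv2.cvtColor(c[0],cv2.COLOR_BGR2GRAY)[195:235,370:405].astype(float)
print("knob diff mean/max",abs(f(T)-f(B)).mean(),abs(f(T)-f(B)).max())
for c in(B,T):
    g=f(c); m=g>45; m2=np.zeros_like(m); 
    p=proj(c,[.478,-.298,.10])-[370,195]; yy,xx=np.mgrid[:40,:35]; k=np.hypot(xx-p[0],yy-p[1])<5
    W=np.clip(g-30,0,None)*k; print(p.round(1),(W*xx).sum()/W.sum(),(W*yy).sum()/W.sum(),W.sum())
A=load("top2.npz"); d=lambda r:abs(T[0][r].astype(float)-A[0][r]).mean()
print("bottle",d(np.s_[130:160,190:213]),"tray",d(np.s_[165:228,125:166]),"reel",d(np.s_[130:163,300:335]))
print(arm.get_state()['eef_pos'])
```

```text
knob diff mean/max 2.9414285714285713 21.0
[13.  23.9] 12.406749555950267 25.154529307282417 563.0
[13.  23.9] 12.38447971781305 25.178130511463845 567.0
bottle 2.5589371980676328 tray 4.414246999612853 reel 3.4585858585858587
[0.48251691 0.09131626 0.20148116]
```

The second push left the knob unchanged (pointer shift under 0.03 px), and the bystanders have not moved, so I hand the job in.

```bash
python3 -c "
from station import arm
print(arm.job_done())"
```

```text
the job is handed in; nothing more can be done
None
```

The job is handed in at about 20 s: the three cups are nested upright in size order on the table, the dimmer is turned anticlockwise to its end stop, and the tray, bottle and reel were left alone; the hand-in returned no verdict.

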